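# Open the hardener tin under extraction, thread hand unknown

## Task

The two tins in the clamp stand have opposite threads so that their hoses cannot be mixed up, but nobody marked which one is left-handed. First turn and tilt the fume extractor's nozzle by its orange ball so that it points straight at the red cap, then unscrew the red cap (feel both ways which way it loosens, then a little under a quarter turn) and lift it clear, upright, straight up from its tin; finish while holding it there, a hand's breadth above the neck, with the nozzle still pointing at the neck. Leave the grey cap on and the other things on the bench where they are.

Things in the scene. Friction and masses are not known exactly. Their poses are not given: they have to be found in the camera images.
- extractor: white bench fume extractor, a fixed box 136 x 136 x 98 mm high with a black swivelling nozzle on top; origin on the bench under its centre, z up, x the way the nozzle points at swivel 0
- swivel (a joint): nozzle swivel about the vertical through the extractor's centre: 0 along the extractor's x, grows anticlockwise seen from above, -1.2 to 1.2 rad; stiff (0.2 N m), stays where it is left
- nozzle (a joint): nozzle tilt: 0 level, grows as the mouth rises, -0.6 to 0.9 rad; stiff (0.25 N m), stays where it is left
- pivot (a point): point where the swivel axis, the tilt axis and the nozzle's centre line meet, 165 mm above the bench; it does not move when the nozzle does
- mouth (a point): centre of the nozzle's round mouth (86 mm across), on its centre line 105 mm from the pivot; x points out of the mouth along the centre line, y to its left, z square to both (up when level)
- ball (a point): centre of the orange ball handle, 24 mm in diameter, on a 9 mm stem on top of the nozzle: 65 mm ahead of the pivot along the centre line and 70 mm above that line (square to it); the nozzle's skin lies 35 mm below the ball's centre
- stand: steel clamp stand fixed to the bench, plate 104 x 226 x 6 mm, holding two white tins 75 mm in diameter whose tops are 91 mm above the bench; origin on the bench under the plate's centre, y along the row: red-labelled tin at y = -60 mm, dark-labelled tin at y = +60 mm
- red_neck (a point): centre of the top rim of the red-labelled tin's screw neck, 127 mm above the bench (covered by the cap while it is on); the neck is 36 mm high and stands on the tin
- red_cap: red screw cap 54 x 38 mm high, 35 to 70 g; origin: centre of its underside, z up, x towards the white mark on top; tight, its underside is 94 mm above the bench. Thread right- or left-handed, unknown, changes between starts: one way it is hard against its stop at once and slips in the fingers; the other way it turns easily, rises 4.5 mm in 55 degrees, is free at 60 to 80 and meets a stop at 85
- grey_cap: grey cap of the same shape on the dark-labelled tin, stays on
- green_can: green spray can with yellow cap, 66 x 190 mm, bystander; origin under its centre
- cup: clear plastic cup, 75 x 100 mm, bystander; origin under its centre
- block: brown sanding block 112 x 62 x 26 mm, bystander; origin under its centre
- pen: white marker pen with red cap, 140 x 16 mm, lying on the bench, bystander; origin under its middle
- grey_neck (a point): centre of the top rim of the dark-labelled tin's neck, 127 mm above the bench, under the grey cap

How it is judged:
By the outcome, as a careful person would: the job done as asked, in the order asked, and still so for the second after the job is handed in, while the arm keeps its last pose, push and grip.
It also fails if it takes over 54 s, if anything falls off the work surface, if the arm or the gripper's body presses on something with over 40 N, if the wrist force passes 120 N, or if a joint passes its speed limit or range.

## Robot

A 6-joint arm with a two-finger parallel gripper is mounted at the origin on a cart in front of the work surface, level with it; the furniture and walls round the work are solid. World frame = base frame: x ahead of the robot, y to its left, z up, the work surface at z = 0. Lengths are in m, angles in degrees, forces in N, time in s.
With the tool pointing down it reaches from about 0.4 to 0.825 m from the base axis. Payload 7 kg.
Tool frame: the origin (TCP) lies midway between the tips of the shut fingers; the grasp point (between the pads) lies 19 mm behind it; z points along the fingers, y is the direction in which the jaws open and shut (so a half turn about z gives the same grasp; the last joint's range is limited). The gripper opens to 88 mm and grips with 3 to 60 N. Pads are 19 mm wide; open, the fingers measure 130 mm over their backs; the gripper's body (78 mm by 193 mm) begins 47 mm behind the grasp point.
Start: joints at [89.387, 20.546, 0.682, 0, -70.136, -16.507], TCP at [0.199, 0.645, 0.227] pointing down, gripper open.
Joint ranges: [-176.03, 176.03], [-82.01, 121.73], [-58.28, 71.71], [-173.87, 95.51], [-174.79, -0.11], [-173.66, 173.66]. Speed limits (degrees/s): [136.94, 136.94, 172.46, 180, 180, 180].

## Interface

Orientations are given as a 3x3 rotation matrix whose columns are the frame's x, y, z axes.
In Python, from rig import robot gives the robot as it stands. Calls block until the motion is done:
- robot.goto(position, orientation): joint-space move of the TCP to a pose.
- robot.servo_line(position, ori=None, speed=0.15): straight line of the TCP; ori=None keeps the orientation; speed is the mean speed in m/s.
- robot.movej(angles): joint-space move.
- robot.move_gripper(opening): opening from 0.0 (shut) to 1.0 (fully open); the grip force is fixed at half the most; returns when the fingers have stopped.
- robot.dwell(seconds).
- robot.ik(position, orientation): joint angles nearest the present ones, or None.
- robot.grab_frame(name): name is "scene" or "top"; returns (picture, depth): 420x560x3 uint8, red, green, blue; 420x560 float32, m along the optical axis (not along the pixel's ray), 0 where there is no reading.
- robot.camera_info(name): a dict with "vfov" (degrees; the focal length in pixels is half the picture's height over the tangent of half this angle, whatever the lens; pixels are square), "cx", "cy" (the principal point, pixels), "k1" (the pictures are not rectified: a ray, as slopes to the right and down, at radius r is drawn at 1 + k1 r^2 times it, then the intrinsics apply), "view" (4x4, takes a point from world to camera coordinates). Camera axes: x right, y down, z forward; pixel columns grow to the right and rows downward; lengths in m; the calibration is good to about 2 mm. A picture is of the moment at which its call begins. camera_info takes no time and is no camera call.
A pose or a line that the arm cannot do raises robot.Unreachable and nothing moves.
- robot.job_done(): hands the job in, once; it reports no verdict.
Readings, each from a call of its own:
- robot.read_t(): time.
- robot.read_qpos(): joint angles.
- robot.read_qvel(): joint speeds.
- robot.read_effort(): joint torques, N m.
- robot.read_position(): TCP position.
- robot.read_tcp_rot(): TCP orientation.
- robot.read_force(): force on the tool from outside, world axes, zero at the start.
- robot.read_ft_torque(): the same for the moment, N m.
- robot.read_grip_width(): opening from 0.0 (shut) to 1.0 (fully open).
Only numpy, scipy, OpenCV 4.12 (cv2) and the standard library are available. Lean on these libraries where they do the work, as an engineer would, in place of code of your own. Each camera call takes 0.05 s, during which the arm holds its last target.

## Working session

There is one attempt and no reset: what is moved stays moved. The work goes in short steps, each a Python script; the robot and the scene stay as the last script left them, time stands still between calls to the robot, and variables do not carry over. Pictures are saved under pics/ and viewed, and the job is handed in when it is done.

```bash
mkdir -p pics; ls; python3 - <<'E'
from rig import robot
import cv2,numpy as np
for n in ("scene","top"):
    p,d=robot.grab_frame(n); i=robot.camera_info(n); print(n,i)
    cv2.imwrite(f"pics/{n}0.png",p[:,:,::-1]); np.savez(f"pics/{n}0.npz",p=p,d=d)
print(robot.read_t(),robot.read_position(),robot.read_tcp_rot(),robot.read_qpos())
E
```

```text
pics
scene {'vfov': 57.7274671028129, 'cx': 281.0007563367396, 'cy': 210.4657951338679, 'k1': -0.07731514418206524, 'view': array([[ 0.86834313, -0.49577917, -0.01353592, -0.31513196],
       [-0.34622939, -0.5864179 , -0.73228359,  0.39468539],
       [ 0.35511324,  0.64055996, -0.68086528,  0.74664405],
       [ 0.        ,  0.        ,  0.        ,  1.        ]])}
top {'vfov': 50.86103092662917, 'cx': 284.1429547643906, 'cy': 205.804223204567, 'k1': -0.011794394273913112, 'view': array([[-0.02073464, -0.99961687,  0.01833563,  0.19673997],
       [-0.99299331,  0.01845629, -0.11672036,  0.52279904],
       [ 0.11633723, -0.02062731, -0.99299555,  1.41795912],
       [ 0.        ,  0.        ,  0.        ,  1.        ]])}
0.1 [0.1986012  0.64466904 0.2257276 ] [[ 9.55654883e-01 -2.94488777e-01 -3.25113071e-04]
 [-2.94488937e-01 -9.55653841e-01 -1.41463830e-03]
 [ 1.05899548e-04  1.44764820e-03 -9.99998947e-01]] [ 8.93861213e+01  2.05859268e+01  6.38889395e-01 -1.88817697e-02
 -7.01342113e+01 -1.65065912e+01]
```

View pics/scene0.png

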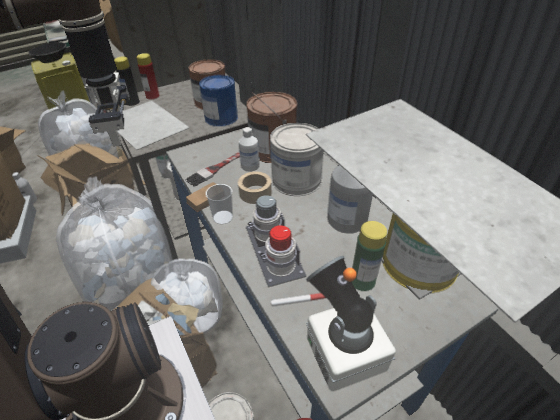

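View pics/top0.png

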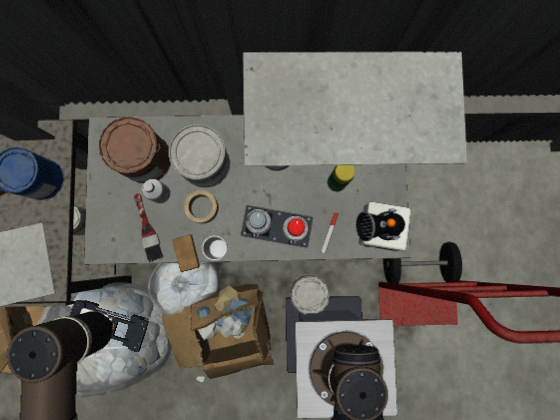

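```bash
cat > h.py <<'E'
import numpy as np, cv2
from rig import robot
def K(n):
    i=robot.camera_info(n); f=210/np.tan(np.radians(i['vfov']/2)); return i,f
def ray(n,u,v):
    i,f=K(n); a=np.array([(u-i['cx'])/f,(v-i['cy'])/f]); s=a.copy()
    for _ in range(20): s=a/(1+i['k1']*(s@s))
    V=np.array(i['view']); R=V[:3,:3]; t=V[:3,3]
    return -R.T@t, R.T@np.array([s[0],s[1],1.0])
def plane(n,u,v,z):
    o,d=ray(n,u,v); return o+d*(z-o[2])/d[2]
def dep(n,u,v,D): 
    o,d=ray(n,u,v); return o+d*D
def tri(a,b):
    (o1,d1),(o2,d2)=ray(*a),ray(*b); d1=d1/np.linalg.norm(d1); d2=d2/np.linalg.norm(d2)
    s=np.linalg.lstsq(np.c_[d1,-d2],o2-o1,rcond=None)[0]
    p,q=o1+s[0]*d1,o2+s[1]*d2; return (p+q)/2,np.linalg.norm(p-q)
def proj(n,P):
    i,f=K(n); V=np.array(i['view']); c=V[:3,:3]@np.asarray(P)+V[:3,3]; s=c[:2]/c[2]; s=s*(1+i['k1']*(s@s))
    return np.array([i['cx'],i['cy']])+f*s
def cloud(n,D):
    i,f=K(n); v,u=np.mgrid[0:420,0:560]; a=np.stack([(u-i['cx'])/f,(v-i['cy'])/f],-1); s=a.copy()
    for _ in range(20): s=a/(1+i['k1']*(s**2).sum(-1,keepdims=True))
    c=np.concatenate([s,np.ones(s.shape[:2]+(1,))],-1)*D[...,None]
    V=np.array(i['view']); return (c-V[:3,3])@V[:3,:3]
def blobs(p,lo,hi,amin=8):
    h=cv2.cvtColor(p,cv2.COLOR_RGB2HSV); m=cv2.inRange(h,np.array(lo),np.array(hi))
    n,l,st,c=cv2.connectedComponentsWithStats(m)
    return [(st[k].tolist(),c[k].round(2).tolist()) for k in range(1,n) if st[k,4]>=amin],l
E
python3 - <<'E'
from h import *
for n in ("scene","top"):
    z=np.load(f"pics/{n}0.npz"); p,d=z['p'],z['d']; C=cloud(n,d)
    print(n,'orange',blobs(p,(6,150,120),(18,255,255))[0])
    r,l=blobs(p,(0,180,60),(5,255,255)); print('red',r)
    x0,x1,y0,y1=(0.2,0.75,-0.35,0.5)
    i=cv2.resize(p[:, :],None,fx=1,fy=1)
    crop=p[180:400,180:440] if n=="scene" else p[150:280,140:440]
    cv2.imwrite(f"pics/{n}0c.png",cv2.resize(crop[:,:,::-1],None,fx=2.6,fy=2.6,interpolation=cv2.INTER_CUBIC))
    # box top
    m=(abs(C[...,2]-0.098)<0.006)&(d>0)&(C[...,0]>0.3)&(C[...,0]<0.8)&(p.min(-1)>120)
    k,lab,st,c=cv2.connectedComponentsWithStats(m.astype(np.uint8))
    for j in range(1,k):
        if st[j,4]>40:
            Q=C[lab==j]; print('z98 blob',st[j].tolist(),Q.mean(0).round(4),cv2.minAreaRect((Q[:,:2]*1000).astype(np.float32)))
E
```

```text
scene orange [([343, 268, 13, 11, 108], [349.71, 272.94])]
red [([276, 226, 7, 3, 10], [278.5, 226.9])]
z98 blob [206, 184, 27, 17, 68] [0.3972 0.413  0.0979] ((393.1697998046875, 412.0479431152344), (74.62680053710938, 71.21782684326172), 4.607414722442627)
z98 blob [308, 308, 87, 66, 2055] [ 0.4331 -0.1471  0.0961] ((449.4234313964844, -131.1005401611328), (135.3282470703125, 134.194091796875), 80.00022888183594)
top orange [([387, 219, 9, 7, 47], [391.0, 222.0])]
red [([143, 218, 4, 4, 10], [144.9, 219.5]), ([288, 219, 16, 17, 207], [295.55, 226.83]), ([453, 282, 18, 3, 21], [461.19, 282.24]), ([472, 282, 17, 5, 28], [477.68, 284.79]), ([463, 284, 8, 3, 10], [466.8, 285.7]), ([424, 287, 16, 2, 18], [431.17, 287.11]), ([451, 286, 11, 2, 14], [455.14, 286.29]), ([487, 290, 10, 3, 15], [491.27, 290.87]), ([498, 291, 17, 2, 18], [505.56, 291.06]), ([516, 290, 20, 3, 26], [527.04, 290.85]), ([537, 290, 9, 1, 9], [541.0, 290.0]), ([468, 294, 92, 46, 437], [494.82, 317.84]), ([509, 339, 8, 3, 10], [512.1, 340.1]), ([543, 340, 7, 2, 8], [546.12, 340.88])]
z98 blob [364, 202, 47, 48, 739] [ 0.4501 -0.1442  0.0965] ((451.7041931152344, -133.56704711914062), (133.6208038330078, 134.9942169189453), 80.01698303222656)
```

View pics/scene0c.png

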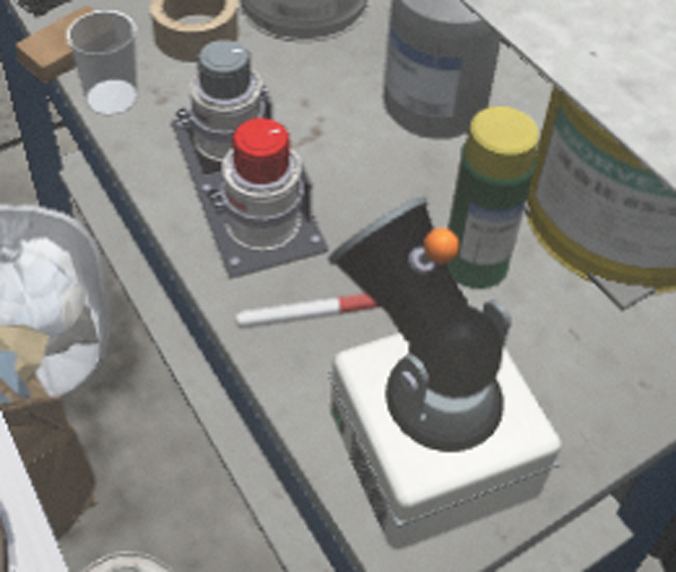

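View pics/top0c.png

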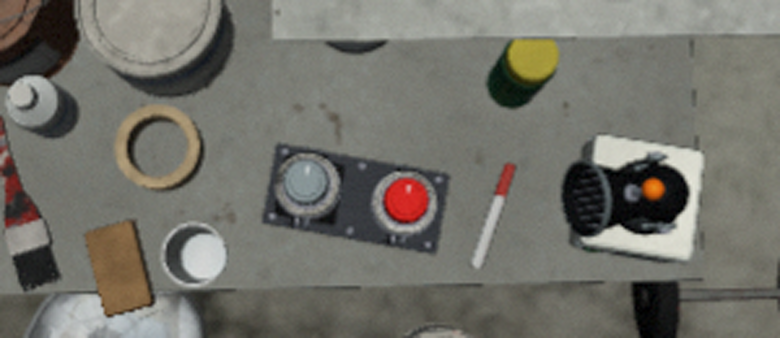

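```bash
python3 - <<'E'
from h import *
ball,e=tri(("scene",349.7,272.9),("top",391,222)); print('ball',ball,e)
for n,lo in (("scene",0),("top",0)):
    z=np.load(f"pics/{n}0.npz"); p,d=z['p'],z['d']; C=cloud(n,d)
    def top(name,zz,tol,x,y):
        m=(abs(C[...,2]-zz)<tol)&(d>0)&(abs(C[...,0]-x)<.06)&(abs(C[...,1]-y)<.05)
        Q=C[m]; 
        if len(Q)<6: print(n,name,'few',len(Q));return
        (c,r)=cv2.minEnclosingCircle((Q[:,:2]*1000).astype(np.float32)); print(n,name,Q.mean(0).round(4),len(Q),c,r,'shaft')
    for nm,u in (("red",(280,233) if n=="scene" else (295.5,226.8)),("grey",(267,202) if n=="scene" else (258,220))):
        q=plane(n,*u,0.132); print(n,nm,q); top(nm,.132,.005,q[0],q[1])
    # bystander points
    for nm,(u,v) in (dict(green=(374,229),block=(200,199),cup=(220,188),pen=(300,298)) if n=="scene" else dict(green=(342,176),block=(184,252),cup=(214,248),pen=(330,232))).items():
        print(nm, C[v,u].round(3))
E
```

```text
ball [ 0.44852496 -0.10161071  0.2590227 ] 0.001662553701048449
scene red [0.44856952 0.15126156 0.132     ]
scene red [0.4493 0.1532 0.1306] 251 (449.5822448730469, 155.44960021972656) 26.575531005859375 shaft
scene grey [0.47456224 0.2657509  0.132     ]
scene grey [0.4741 0.2699 0.1305] 204 (475.6833801269531, 271.39532470703125) 26.113632202148438 shaft
green [0.608 0.009 0.188]
block [0.356 0.492 0.025]
cup [0.408 0.438 0.085]
pen [0.438 0.038 0.012]
top red [0.44989953 0.15553462 0.132     ]
top red [0.4516 0.1533 0.1309] 209 (451.4684143066406, 152.66329956054688) 26.265640258789062 shaft
top grey [0.47270536 0.26856862 0.132     ]
top grey [0.4762 0.271  0.1307] 194 (475.1949768066406, 270.20147705078125) 26.215757369995117 shaft
green [0.593 0.018 0.19 ]
block [0.383 0.515 0.018]
cup [0.394 0.419 0.004]
pen [0.439 0.037 0.015]
```

The scene view shows the orange ball at (350,273) on the nozzle, the red cap at about (280,233) and the grey cap behind it at (267,202). The top view has the ball at (391,222), the red cap at (296,227) and the extractor box at (388,226). From these I place the extractor centre at about (0.4505, -0.1325) and the red cap at about (0.4505, 0.154).

```bash
cat >> h.py <<'E'
EXT=np.array([.4505,-.1325,.165]); CAP=np.array([.4505,.1545,.127])
def down(yaw): # yaw of tool y (jaw) axis, deg
    a=np.radians(yaw); y=np.array([np.cos(a),np.sin(a),0]); z=np.array([0,0,-1.]); return np.c_[np.cross(y,z),y,z]
def ballpos(az,tilt):
    f=65e-3*np.cos(tilt)-70e-3*np.sin(tilt); u=65e-3*np.sin(tilt)+70e-3*np.cos(tilt)
    return EXT+[f*np.cos(az),f*np.sin(az),u]
def st(): 
    print('t',robot.read_t(),'p',np.round(robot.read_position(),4),'F',np.round(robot.read_force(),1),'M',np.round(robot.read_ft_torque(),2),'g',round(robot.read_grip_width(),3),'q',np.round(robot.read_qpos(),1))
E
python3 - <<'E'
from h import *
z=np.load("pics/top0.npz"); C=cloud("top",z['d'])
for u,v in ((300,160),(400,155),(350,60),(250,150)): print(C[v,u].round(3))
for yaw in (0,180): print(yaw,robot.ik([.4485,-.1016,.35],down(yaw)),robot.ik([.4485,-.1016,.240],down(yaw)))
for yaw in range(0,360,30): 
    q=robot.ik([.4505,.1545,.2],down(yaw)); print(yaw,None if q is None else np.round(q,0))
d=CAP-EXT; az=np.arctan2(d[1],d[0]); t=np.arctan2(d[2],np.hypot(*d[:2])); print(np.degrees([az,t]),ballpos(az,t))
# nozzle mouth from scene depth: dark points above z .2
for n in("scene","top"):
    z=np.load(f"pics/{n}0.npz"); C=cloud(n,z['d']); m=(z['d']>0)&(np.hypot(C[...,0]-.4505,C[...,1]+.1325)<.15)&(C[...,2]>.11)&(C[...,2]<.3)
    Q=C[m]; print(n,len(Q),Q.min(0),Q.max(0), Q[Q[:,1].argmax()],Q[Q[:,2].argmax()])
E
```

```text
[0.624 0.145 0.276]
[ 0.633 -0.132  0.275]
[ 0.906 -0.002  0.286]
[0.653 0.282 0.28 ]
0 [ 1.42585681e+02 -8.04270651e+01 -1.26402983e+01  2.54444375e-14
 -1.57786767e+02  3.74143193e+01] [ 11.88641545  -0.7901152  -23.94579434   0.         -66.84432085
 168.11358455]
180 [ 11.88641545  -3.82879006 -12.64029832   0.         -81.18849174
 -11.88641545] [ 11.88641545  -0.7901152  -23.94579434   0.         -66.84432085
 -11.88641545]
0 [ 43.   3. -26.   0. -61. 137.]
30 [ 43.   3. -26.   0. -61. 167.]
60 [  43.    3.  -26.    0.  -61. -163.]
90 [  43.    3.  -26.    0.  -61. -133.]
120 [  43.    3.  -26.    0.  -61. -103.]
150 [ 43.   3. -26.   0. -61. -73.]
180 [ 43.   3. -26.   0. -61. -43.]
210 [ 43.   3. -26.   0. -61. -13.]
240 [ 43.   3. -26.   0. -61.  17.]
270 [ 43.   3. -26.   0. -61.  47.]
300 [ 43.   3. -26.   0. -61.  77.]
330 [ 43.   3. -26.   0. -61. 107.]
[90.         -7.54233041] [ 0.4505     -0.05887426  0.22586256]
scene 3202 [ 0.3986192  -0.16700477  0.11007848] [ 0.49403583 -0.03674835  0.26648038] [ 0.40044612 -0.03674835  0.19615886] [ 0.44215566 -0.10242944  0.26648038]
top 1189 [ 0.40266696 -0.16540613  0.1103688 ] [ 0.49781136 -0.02026289  0.26834318] [ 0.4457995  -0.02026289  0.17525951] [ 0.45116658 -0.10524185  0.26834318]
```

```bash
python3 - <<'E'
from h import *
p=robot.read_position(); robot.servo_line([p[0],p[1],.33],speed=.2)
B=np.array([.4490,-.1023,.257])
robot.goto(list(B+[0,0,.08]),down(180)); st()
robot.servo_line(list(B-[0,0,.019]),speed=.1); st()
for n in("scene","top"):
    p,d=robot.grab_frame(n); cv2.imwrite(f"pics/{n}1.png",cv2.resize(p[180:400,240:460,::-1] if n=="scene" else p[150:280,300:440,::-1],None,fx=2.6,fy=2.6))
E
```

```text
t 3.5417 p [ 0.4493 -0.1018  0.3369] F [-0.3  0.3  0.3] M [ 0.09 -0.05  0.03] g 1.0 q [ 11.8  -3.5 -14.   -0.  -79.5 -11.8]
t 4.6833 p [ 0.4494 -0.1023  0.2386] F [-0.7  0.5  0.7] M [ 0.03 -0.07  0.02] g 0.996 q [ 11.8  -0.7 -24.    0.  -66.6 -11.8]
```

View pics/scene1.png

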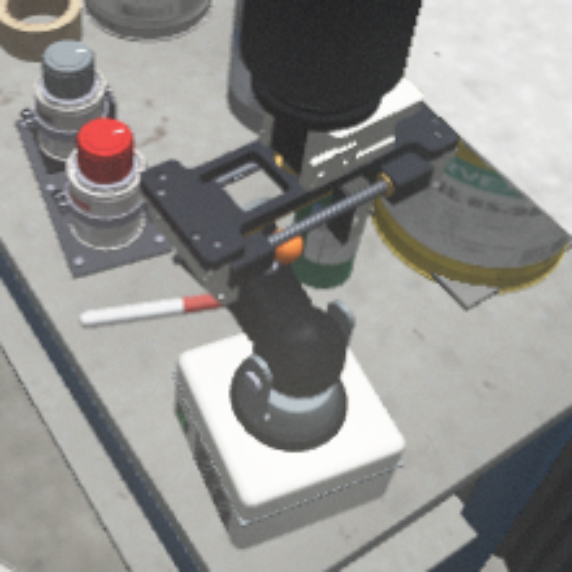

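View pics/top1.png

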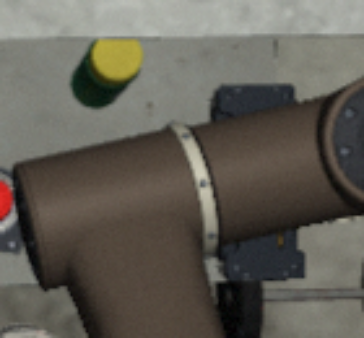

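The open gripper is over the ball, which is still visible below the body at crop (290,248) in the scene picture. In the top view the arm hides the ball. Next I close the gripper and drive the ball along its arc.

```bash
python3 - <<'E'
from h import *
robot.move_gripper(0.0); st()
w=robot.read_grip_width()
if .2<w<.36:
    p=robot.read_position(); g=p+[0,0,.019]
    v=g-EXT; az0=np.arctan2(v[1],v[0]); t0=np.arctan2(v[2],np.hypot(v[0],v[1]))-np.arctan2(70,65)
    print('start az,tilt',np.degrees([az0,t0]),np.linalg.norm(v))
    d=CAP-EXT; az1=np.arctan2(d[1],d[0]); t1=np.arctan2(d[2],np.hypot(*d[:2]))
    off=g-ballpos(az0,t0)
    N=6
    for k in range(1,N+1):
        s=k/N; o=off*(1-s)
        robot.servo_line(list(ballpos(az0+(az1-az0)*s,t0+(t1-t0)*s)+o-[0,0,.019]),speed=.06); st()
E
```

```text
t 5.8333 p [ 0.4487 -0.1023  0.238 ] F [-2.6  0.5  1.6] M [ 0.26  0.64 -0.04] g 0.253 q [ 11.8  -0.6 -24.1  -0.  -66.6 -11.8]
start az,tilt [93.37935249 24.67610813] 0.09681073457037613
t 6.1333 p [ 0.4481 -0.0939  0.2346] F [-4.7  1.   4.3] M [ 0.44  1.52 -0.03] g 0.253 q [ 12.9  -0.8 -24.6  -0.  -66.2 -12.9]
t 6.4333 p [ 0.4483 -0.0858  0.2304] F [-4.7  3.9  5.2] M [ 0.89  1.66 -0.06] g 0.258 q [ 14.   -0.7 -25.2  -0.  -65.6 -14. ]
t 6.7333 p [ 0.4489 -0.078   0.2255] F [-3.1  3.6  4.6] M [ 1.26  1.26 -0.01] g 0.251 q [ 15.   -0.6 -25.7  -0.  -64.9 -15. ]
t 7.0333 p [ 0.4497 -0.0708  0.22  ] F [-2.7  4.5  3.7] M [1.62 0.78 0.01] g 0.256 q [ 15.9  -0.4 -26.3  -0.  -64.1 -15.9]
t 7.3333 p [ 0.4504 -0.0643  0.2137] F [-0.8  5.6  1.7] M [1.92 0.29 0.04] g 0.254 q [ 16.8  -0.2 -26.9  -0.  -63.2 -16.8]
t 7.6333 p [ 0.4512 -0.0583  0.2068] F [0.3 4.4 2. ] M [1.84 0.01 0.02] g 0.255 q [ 17.5   0.2 -27.5  -0.  -62.2 -17.5]
```

```bash
python3 - <<'E'
from h import *
robot.move_gripper(1.0); p=robot.read_position(); st()
robot.servo_line([p[0],p[1],.30],speed=.15)
robot.goto([.45,.27,.33],down(240)); st()
for n in("scene","top"):
    p,d=robot.grab_frame(n); np.savez(f"pics/{n}2.npz",p=p,d=d); cv2.imwrite(f"pics/{n}2.png",cv2.resize(p[180:400,240:460,::-1] if n=="scene" else p[150:280,270:440,::-1],None,fx=2.6,fy=2.6))
    print(n,'orange',blobs(p,(6,150,120),(18,255,255))[0])
E
```

```text
t 8.8083 p [ 0.4505 -0.0589  0.2069] F [ 0.  -0.7 -0. ] M [ 0.09 -0.06  0.03] g 1.0 q [ 17.5   0.1 -27.6   0.  -62.3 -17.5]
t 10.8333 p [0.4501 0.2692 0.3298] F [ 0.5 -0.7 -0.5] M [0.   0.01 0.03] g 1.003 q [ 52.3   3.2  -8.2   0.  -78.6   7.6]
scene orange [([330, 262, 11, 10, 88], [334.98, 266.57])]
top orange [([369, 219, 8, 8, 50], [372.6, 222.4])]
```

View pics/scene2.png

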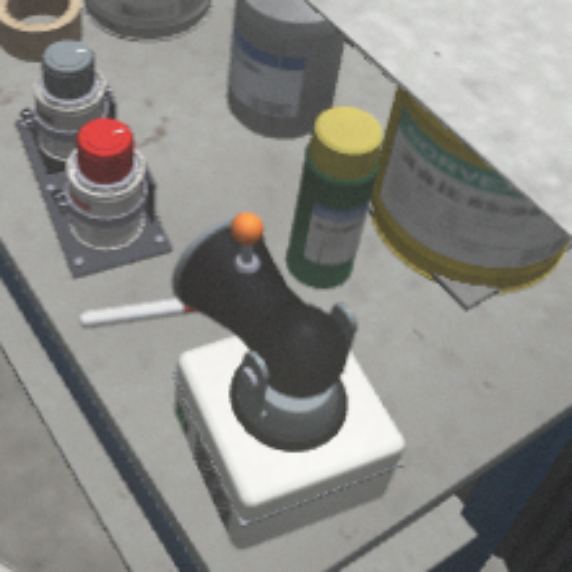

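View pics/top2.png

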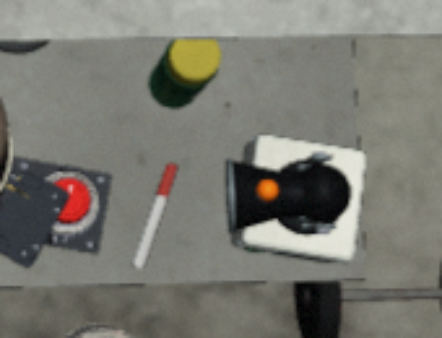

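```bash
python3 - <<'E'
from h import *
ball,e=tri(("scene",334.98,266.57),("top",372.6,222.4)); print('ball',ball,e)
v=ball-EXT; print('r',np.linalg.norm(v),'az',np.degrees(np.arctan2(v[1],v[0])),'tilt',np.degrees(np.arctan2(v[2],np.hypot(v[0],v[1])))-np.degrees(np.arctan2(70,65)))
for n in("scene","top"):
    z=np.load(f"pics/{n}2.npz"); p,d=z['p'],z['d']; C=cloud(n,d)
    h=cv2.cvtColor(p,cv2.COLOR_RGB2HSV)
    m=(d>0)&(abs(C[...,0]-.45)<.06)&(C[...,1]>-.075)&(C[...,1]<.0)&(C[...,2]>.105)&(C[...,2]<.215)
    Q=C[m]; print(n,len(Q),'y max',np.percentile(Q[:,1],[95,98,100]))
    # surface normal-based: front rim by x bin
    for x in np.arange(.41,.495,.01):
        q=Q[abs(Q[:,0]-x)<.005]
        if len(q): k=q[:,1].argmax(); t=q[q[:,2].argmax()]; print(round(x,3),'front',q[k].round(3),'top',t.round(3))
    # x symmetric extents per y-slice
    for y in np.arange(-.07,-.02,.01):
        q=Q[abs(Q[:,1]-y)<.005]
        if len(q): print('y',round(y,3),'x',q[:,0].min().round(4),q[:,0].max().round(4),'zmax',q[:,2].max().round(4))
# predicted mouth circle overlay
    dd=CAP-EXT; az=np.arctan2(dd[1],dd[0]); t=np.arctan2(dd[2],np.hypot(*dd[:2]))
    f=np.array([np.cos(az)*np.cos(t),np.sin(az)*np.cos(t),np.sin(t)]); l=np.array([-np.sin(az),np.cos(az),0]); u=np.cross(f,l)
    im=p[:,:,::-1].copy(); im=cv2.resize(im,None,fx=4,fy=4,interpolation=cv2.INTER_CUBIC)
    for a in np.linspace(0,2*np.pi,60):
        q=proj(n,EXT+.105*f+.043*(np.cos(a)*l+np.sin(a)*u)); cv2.circle(im,tuple(int(x) for x in q*4+1.5),1,(0,255,255),-1)
    q=proj(n,ballpos(az,t)); cv2.circle(im,tuple(int(x) for x in q*4+1.5),3,(255,0,0),-1)
    c=proj(n,EXT+.08*f)*4; x0,y0=int(c[0])-250,int(c[1])-220
    cv2.imwrite(f"pics/{n}2o.png",im[y0:y0+440,x0:x0+500])
E
```

```text
ball [ 0.45103982 -0.05776638  0.22788283] 0.000990699922062498
r 0.09767116118436013 az 89.5861437603456 tilt -7.043698243861414
scene 897 y max [-0.02506773 -0.0228851  -0.02007057]
0.41 front [ 0.41  -0.024  0.161] top [ 0.414 -0.025  0.173]
0.42 front [ 0.423 -0.022  0.18 ] top [ 0.424 -0.026  0.185]
0.43 front [ 0.43  -0.021  0.184] top [ 0.428 -0.027  0.189]
0.44 front [ 0.444 -0.021  0.192] top [ 0.445 -0.062  0.208]
0.45 front [ 0.449 -0.02   0.19 ] top [ 0.446 -0.063  0.211]
0.46 front [ 0.464 -0.02   0.188] top [ 0.457 -0.027  0.192]
0.47 front [ 0.465 -0.022  0.189] top [ 0.465 -0.022  0.189]
0.48 front [ 0.482 -0.039  0.17 ] top [ 0.475 -0.044  0.178]
0.49 front [ 0.49  -0.031  0.16 ] top [ 0.49  -0.031  0.16 ]
y -0.07 x 0.4181 0.4773 zmax 0.1949
y -0.06 x 0.4153 0.477 zmax 0.2106
y -0.05 x 0.4121 0.4817 zmax 0.1908
y -0.04 x 0.41 0.4824 zmax 0.1897
y -0.03 x 0.4064 0.4896 zmax 0.1924
top 383 y max [-0.02582757 -0.02413862 -0.0230161 ]
0.41 front [ 0.411 -0.027  0.162] top [ 0.414 -0.029  0.171]
0.42 front [ 0.419 -0.025  0.174] top [ 0.424 -0.029  0.187]
0.43 front [ 0.433 -0.024  0.185] top [ 0.433 -0.028  0.193]
0.44 front [ 0.442 -0.023  0.191] top [ 0.441 -0.028  0.195]
0.45 front [ 0.447 -0.023  0.193] top [ 0.453 -0.025  0.197]
0.46 front [ 0.462 -0.023  0.195] top [ 0.462 -0.023  0.195]
0.47 front [ 0.465 -0.024  0.189] top [ 0.471 -0.027  0.191]
0.48 front [ 0.477 -0.026  0.183] top [ 0.483 -0.029  0.183]
0.49 front [ 0.488 -0.026  0.169] top [ 0.487 -0.031  0.175]
y -0.07 x 0.4218 0.4815 zmax 0.1831
y -0.06 x 0.4167 0.4847 zmax 0.1867
y -0.05 x 0.4166 0.4879 zmax 0.1923
y -0.04 x 0.4138 0.488 zmax 0.191
y -0.03 x 0.411 0.4917 zmax 0.1967
```

View pics/scene2o.png

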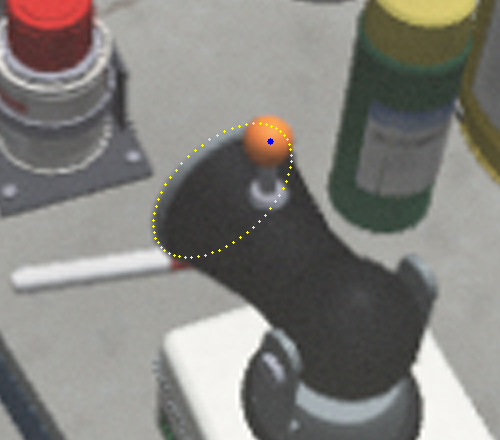

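View pics/top2o.png

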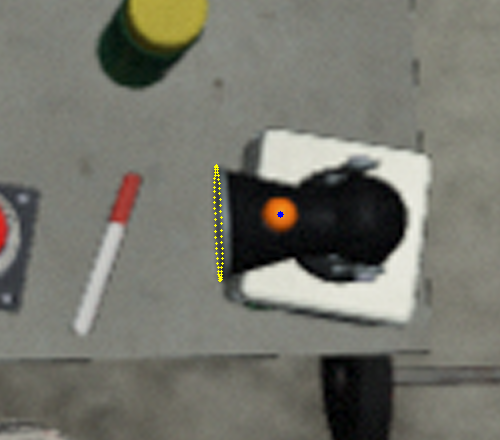

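```bash
python3 - <<'E'
from h import *
z=np.load("pics/top2.npz"); p,d=z['p'],z['d']; C=cloud("top",d)
g=p.mean(-1)
for r in (212,216,220,222,224,228,232): 
    print(r,g[r,350:366].round(0).astype(int), (C[r,352:362,1]*1000).round(0).astype(int),(C[r,352:362,2]*1000).round(0).astype(int))
for u in (355,356,357,358): print(u,plane("top",u,222,.194)[:2].round(4),plane("top",u,222,.2)[:2].round(4))
print(proj("top",EXT+[0,.1097,.029]))
# box top edges vs plane z=.098 in top image row through centre
print(g[240,375:412].round(0).astype(int)); print(plane("top",364.5,226,.098),plane("top",410,226,.098))
E
```

```text
212 [123 126 123 127 123 123 100  62  80  65  53  68  66  49  53  63] [-42 -44 -48 -52 -54 -26 -28 -31 -35 -38] [ -7   1  -3  -3   2 169 173 175 168 167]
216 [125 126 122 125 124 124  99  66 104  84  21  15  14  15  15  17] [-39 -45 -48 -51 -55 -34 -26 -28 -32 -35] [  5  -5  -4  -1  -9 123 183 185 180 180]
220 [122 119 123 123 127 122 100  59 111 116  44  14  21  20  17  21] [-40 -43 -47 -50 -54 -36 -23 -27 -30 -33] [ -2   0  -2   0  -2 112 195 190 189 188]
222 [120 124 124 122 124 124 103  79 118 128  56  16  16  22  17  22] [-39 -43 -48 -51 -53 -36 -25 -27 -30 -33] [  2   0  -9  -6   0 108 187 189 187 190]
224 [119 120 126 126 125 122 107  74 108 131  67  18  21  17  23  20] [-39 -42 -46 -49 -54 -35 -24 -25 -29 -34] [  1   1   0   0  -6 113 187 197 191 182]
228 [123 125 120 126 128 128 110  61  83 106  60  20  13  15  17  17] [-38 -42 -45 -49 -54 -35 -24 -26 -29 -33] [  2   0   0   0 -11 113 185 190 188 184]
232 [125 126 126 130 131 131 124  93  60  87  64  13  11  15   7  18] [-39 -42 -45 -49 -52 -57 -36 -27 -31 -33] [ -3  -3   0  -2  -3  -9 118 183 177 180]
355 [ 0.4562 -0.0144] [ 0.4557 -0.0133]
356 [ 0.4561 -0.0173] [ 0.4557 -0.0162]
357 [ 0.4561 -0.0202] [ 0.4556 -0.0191]
358 [ 0.456  -0.0231] [ 0.4556 -0.022 ]
[357.9725854  223.90038782]
[216 216 219 220 222 218 217 212 201 194 193 173 141 143 165 192 196 202
 206 204 202 209 222 225 223 223 225 225 225 226 218 184 138 121  96  89
 123]
[ 0.45052096 -0.06098396  0.098     ] [ 0.44771374 -0.20359355  0.098     ]
```

The nozzle now measures as aimed at the neck. The ball gives azimuth 89.6° and tilt -7.0° (target 90°, -7.5°), and the top and bottom of the rim in the top view agree, at column 357–358. Next is gripping the red cap and feeling both ways.

```bash
python3 - <<'E'
from h import *
c=[.4505,.154]
robot.goto(c+[.20],down(240)); st()
robot.servo_line(c+[.099],speed=.1); st()
robot.move_gripper(0.0); st()
w=robot.read_grip_width()
F0=robot.read_force()
if .5<w<.75:
    for tgt in (5,10,0,-5,-10,0):
        robot.servo_line(c+[.099],down(240+tgt),speed=.05); robot.dwell(.15); print(tgt,end=' '); st()
E
```

```text
t 11.6667 p [0.4515 0.1541 0.201 ] F [-0.3  0.1  1.2] M [ 0.16 -0.06  0.01] g 0.997 q [ 42.6   2.7 -25.7   0.  -61.5  17.3]
t 12.825 p [0.4509 0.1543 0.0996] F [ 0.1  0.5 -0.3] M [ 0.   -0.01 -0.03] g 0.999 q [ 42.6   9.2 -33.7   0.  -47.1  17.4]
t 13.4667 p [0.4508 0.1543 0.0992] F [ 1.   1.2 -0.6] M [ 0.41 -0.33  0.05] g 0.614 q [ 42.6   9.2 -33.7   0.  -47.1  17.4]
5 t 13.8667 p [0.4506 0.1541 0.0992] F [0.1 1.7 2.6] M [0.31 0.03 0.02] g 0.617 q [ 42.6   9.2 -33.7   0.  -47.1  22.3]
10 t 14.2667 p [0.4507 0.1542 0.0993] F [0.2 1.2 5. ] M [ 0.4   0.19 -0.  ] g 0.616 q [ 42.6   9.2 -33.7   0.  -47.1  27.1]
0 t 14.7417 p [0.4507 0.1542 0.099 ] F [1.5 3.2 1.8] M [ 1.23 -0.16  0.06] g 0.618 q [ 42.6   9.2 -33.7  -0.  -47.1  17.5]
-5 t 15.1417 p [0.4512 0.1551 0.0992] F [0.7 5.5 0.1] M [ 2.28 -0.32  0.36] g 0.617 q [ 42.7   9.2 -33.7  -0.  -47.   12.5]
-10 t 15.5417 p [0.4512 0.1552 0.0993] F [0.3 6.2 0.4] M [ 2.4  -0.14  0.9 ] g 0.622 q [ 42.7   9.2 -33.7  -0.  -47.    7.5]
0 t 16.0167 p [0.4506 0.1541 0.0991] F [1.2 2.6 3.8] M [ 0.95 -0.16  0.06] g 0.618 q [ 42.6   9.2 -33.7   0.  -47.1  17.2]
```

The result is clear. Turning + (anticlockwise from above) is easy, with near-zero torque and the cap rising. Turning − hits the stop at about 0.9 N m and slips a few degrees. So the red cap has a normal right-handed thread, and I unscrew it anticlockwise, following the rise.

```bash
python3 - <<'E'
from h import *
c=[.4505,.154]
for a in (10,20,30,40,50,58,65):
    cap=a+5; z=.099+min(cap,55)*4.5e-3/55
    robot.servo_line(c+[z],down(240+a),speed=.05); print(a,end=' '); st()
robot.dwell(.2); st()
E
```

```text
10 t 16.3417 p [0.4505 0.1541 0.1001] F [0.9 3.1 1.3] M [ 1.22 -0.31  0.  ] g 0.622 q [ 42.6   9.1 -33.6  -0.  -47.3  27.1]
20 t 16.6667 p [0.4504 0.154  0.1009] F [0.5 3.1 0.3] M [ 1.11 -0.31  0.06] g 0.618 q [ 42.6   9.  -33.6  -0.  -47.4  37. ]
30 t 16.9917 p [0.4504 0.154  0.1018] F [1.4 3.3 0.4] M [ 1.06 -0.36  0.08] g 0.624 q [ 42.6   9.  -33.5  -0.  -47.5  47. ]
40 t 17.3167 p [0.4504 0.154  0.1026] F [ 0.9  2.8 -0.3] M [ 0.97 -0.35 -0.04] g 0.622 q [ 42.6   8.9 -33.5  -0.  -47.6  57. ]
50 t 17.6417 p [0.4503 0.154  0.1034] F [1.6 3.8 0.8] M [ 0.88 -0.44 -0.  ] g 0.616 q [ 42.6   8.9 -33.4  -0.  -47.8  67. ]
58 t 17.9333 p [0.4503 0.154  0.1034] F [ 0.5  3.2 -0.5] M [ 0.88 -0.27  0.02] g 0.623 q [ 42.6   8.9 -33.4  -0.  -47.8  75. ]
65 t 18.2083 p [0.4504 0.154  0.1034] F [ 1.5  2.4 -0.1] M [ 0.7  -0.43 -0.03] g 0.62 q [ 42.6   8.9 -33.4  -0.  -47.8  82. ]
t 18.4083 p [0.4504 0.154  0.1035] F [ 1.8  1.3 -0. ] M [ 0.61 -0.54  0.04] g 0.623 q [ 42.6   8.9 -33.4  -0.  -47.8  82.2]
```

```bash
python3 - <<'E'
from h import *
c=[.4503,.154]
ok=True
for dz in (.002,.005,.010):
    robot.servo_line(c+[.1034+dz],down(305),speed=.02); print(dz,end=' '); st()
    if robot.read_force()[2]<-9: ok=False; break
if ok:
    # underside = TCP-.005-? ; cap underside was .094 at TCP .099
    robot.servo_line(c+[.227],down(305),speed=.06); st()
    robot.dwell(.3)
    for n in("scene","top"):
        p,d=robot.grab_frame(n); np.savez(f"pics/{n}3.npz",p=p,d=d); cv2.imwrite(f"pics/{n}3.png",cv2.resize(p[170:390,180:400,::-1] if n=="scene" else p[150:280,180:440,::-1],None,fx=2.6,fy=2.6))
        print(n,'orange',blobs(p,(6,150,120),(18,255,255))[0])
E
```

```text
0.002 t 18.6583 p [0.4503 0.154  0.1055] F [ 1.7  1.4 -0.2] M [ 0.58 -0.68  0.03] g 0.619 q [ 42.6   8.7 -33.3   0.  -48.   82.3]
0.005 t 18.9583 p [0.4503 0.1539 0.1086] F [0.9 0.6 0.7] M [ 0.42 -0.56  0.01] g 0.623 q [ 42.6   8.4 -33.1   0.  -48.5  82.3]
0.01 t 19.3583 p [0.4503 0.154  0.1136] F [2.  0.9 0.8] M [ 0.37 -0.46  0.02] g 0.623 q [ 42.6   8.1 -32.7   0.  -49.2  82.4]
t 21.4 p [0.4502 0.1539 0.2267] F [-0.1 -0.2 -0.4] M [-0.09 -0.11 -0.  ] g 0.619 q [ 42.6   1.5 -23.5  -0.  -65.1  82.4]
scene orange [([330, 262, 11, 10, 85], [334.99, 266.42])]
top orange [([369, 219, 8, 8, 49], [372.57, 222.33])]
```

View pics/scene3.png

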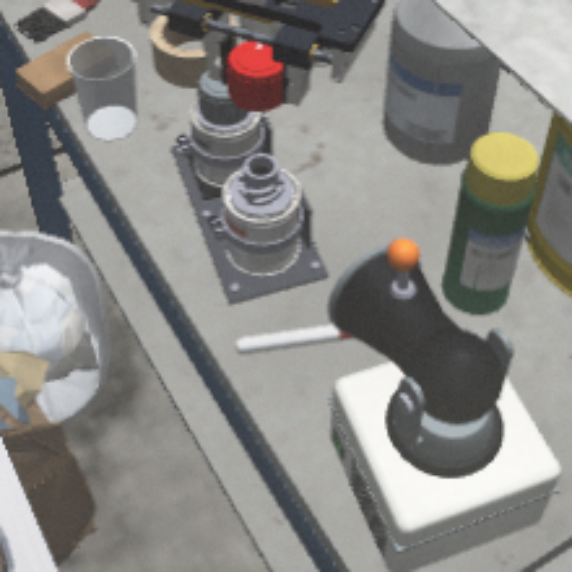

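View pics/top3.png

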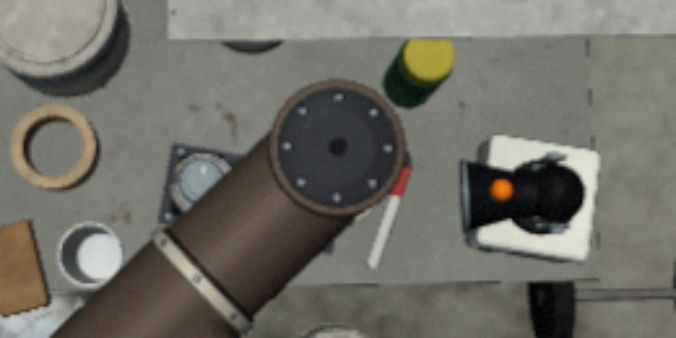

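```bash
python3 - <<'E'
from h import *
print(plane("scene",280.8,232.5,.127))
d=np.load("pics/scene3.npz"); C=cloud("scene",d['d']); h=cv2.cvtColor(d['p'],cv2.COLOR_RGB2HSV)
m=((h[...,0]<5)|(h[...,0]>175))&(h[...,1]>170)&(h[...,2]>60)&(abs(C[...,0]-.45)<.06)&(abs(C[...,1]-.154)<.06)&(C[...,2]>.15); Q=C[m]; print(len(Q),Q.min(0),Q.max(0),Q.mean(0))
st(); robot.job_done(); print(robot.read_t())
E
```

```text
[0.45335753 0.15592494 0.127     ]
194 [0.42652753 0.1065404  0.25260291] [0.46280264 0.18037485 0.30893102] [0.4442937  0.15212105 0.25912072]
t 21.8 p [0.4503 0.154  0.227 ] F [-0.4  1.2 -0.2] M [-0.01 -0.06  0.01] g 0.622 q [ 42.6   1.4 -23.5  -0.  -65.1  82.4]
the job is handed in; nothing more can be done
the job is handed in; nothing more can be done
```

The nozzle is aimed at the red tin's neck and the red cap is unscrewed and held upright above it. I handed the job in at about 22 s of the 54 s allowed; no verdict was reported.

- **Nozzle:** I moved it by the orange ball. By the camera it ended at azimuth 89.6° and tilt −7.0°, against a target of 90° and −7.5°. The mouth's rim in the top view suggests a tilt nearer −8.7°, so the tilt is uncertain by about 1–2°. The ball was in the same place in the pictures after the cap was lifted.
- **Thread:** Clockwise, the cap was against its stop at about 0.9 N m and slipped a few degrees in the fingers. Anticlockwise, it turned with almost no torque and rose, so the red cap has a normal right-hand thread.
- **Cap:** I turned it about 70° while following the rise. It then lifted with no resistance. By tool height, its underside is about 95 mm above the neck, straight over the tin. The gripper still reads the cap's width.
- **Checks that disagreed:** The bare neck, located from one picture, came out about 3 mm from the position I aimed at, about what calibration error allows. A drawn prediction of the mouth's rim sat about 2 pixels off the picture in the top view. The depth readings and a direct projection agreed with the prediction, so I did not correct it.
- **Other items:** The last pictures show the grey cap still on and the other things where they were. I judged this by eye and did not measure it.

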